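# Size a dummy soil specimen in the taper gauge and put it in its bay

### The job

Take the metal cylinder that stands on the paper sheet, set it upright on the gauge plate at the wide end of the tapered slot and slide it along the slot until it wedges. See which bay lies beside the place where it stops, lift it out and stand it upright in that bay. Leave the other two cylinders and everything else on the bench where they are.

Things in the scene. Friction and masses are not known exactly. Their poses are not given: they have to be found in the camera images.
- dummy_p_center (a point): centre (half-way up, 50 mm above its foot) of one of three plain aluminium dummy specimens: solid upright cylinders, 100 mm tall, z along the axis, 0.25 to 0.55 kg. Their diameters are 36, 43 and 50 mm; which one has which is not told. One of the three stands on the paper sheet, the other two stand together at the left of the bench (places drawn anew each time)
- dummy_q_center (a point): as dummy_p_center
- dummy_r_center (a point): as dummy_p_center
- sheet_mid (a point): middle of the white paper sheet (210 x 148 mm, lying flat on the bench, no thickness to speak of); the specimen to be gauged stands within 30 mm of this point
- gauge: taper gauge, fixed: aluminium plate 10 mm thick, x -135 to 135, y -50 to 125 mm from its origin, which is at bench level. Two dark steel fences 16 mm thick, tops 40 mm above the bench, run from x -85 to 129 and form a slot centred on y = 0, open above, narrowing evenly along +x. Three bays lie in a row on its +y side, parted by 3 mm ridges 10 mm high; dark lines across the slot floor carry the partings on
- slot_end (a point): on the plate's surface, midway between the fences at the narrow end of the slot, 214 mm from the mouth; slot 34.1 mm wide here. A specimen slid from the mouth towards here stops at about 64, 130 or 196 mm from the mouth (its axis) according to its diameter, some mm farther if pushed harder; it can be lifted straight up out of the slot
- mouth (a point): on the plate's surface (10 mm above the bench), midway between the fence ends at the wide end of the slot, 56.8 mm wide here; the slot runs from here along the gauge's +x, and before it (-x) the plate is bare for 50 mm
- bay_1 (a point): floor centre (10 mm above the bench) of bay 1, counted from the wide end: clear space 63 mm along the slot by 76 mm across it, between ridges 10 mm high. It lies 84 mm to the gauge's +y side of the slot's middle line, beside the place (x = -21 mm) where a specimen of its size stops
- bay_2 (a point): floor centre (10 mm above the bench) of bay 2, counted from the wide end: clear space 63 mm along the slot by 76 mm across it, between ridges 10 mm high. It lies 84 mm to the gauge's +y side of the slot's middle line, beside the place (x = 45 mm) where a specimen of its size stops
- bay_3 (a point): floor centre (10 mm above the bench) of bay 3, counted from the wide end: clear space 63 mm along the slot by 76 mm across it, between ridges 10 mm high. It lies 84 mm to the gauge's +y side of the slot's middle line, beside the place (x = 111 mm) where a specimen of its size stops
- tin_1: lidded aluminium moisture tin, 67 mm across, 42 mm tall; origin under its centre
- tin_2: as tin_1
- tin_3: as tin_1
- bowl: steel mixing bowl, 150 mm across, 60 mm tall; origin under its centre
- spray: green spray bottle with a black head, 76 mm across, 187 mm tall; origin under its centre
- knife: trimming knife lying flat, 230 mm long along its x, wooden handle to -x, up to 14 mm high; origin under its middle
- cup: small steel cup, 54 mm across, 40 mm tall; origin under its centre
There are look-alikes about, which are no part of the job. Leave any brown look-alike of the part that bears dummy_q_center alone.

How it is judged:
By the outcome, as a careful person would: the job done as asked, in the order asked, and still so for the second after the job is handed in, with the robot touching nothing.
It also fails if it takes over 45 s, if anything falls off the work surface, if the arm or the gripper's body presses on something with over 40 N, if the wrist force passes 120 N, or if a joint passes its speed limit or range.

### The arm

A 6-joint arm with a two-finger parallel gripper is mounted at the origin on the work surface. World frame = base frame: x ahead of the robot, y to its left, z up, the work surface at z = 0. Lengths are in m, angles in rad, forces in N, time in s.
With the tool pointing down it reaches from about 0.425 to 0.95 m from the base axis. Payload 3.5 kg.
Tool frame: the origin (TCP) lies on the centre line of the jaws, within the pads' length; the fingertips stand ctrl.tip_extent ahead of it and the grasp point (between the pads) lies 3 mm ahead of it (ctrl.tip_extent is the distance from the TCP to the fingertips, in m); z points along the fingers, y is the direction in which the jaws open and shut (so a half turn about z gives the same grasp; the last joint's range is limited). The gripper opens to 85 mm and grips with 20 to 120 N. Pads are 22 mm wide; open, the fingers measure 114 mm over their backs; the gripper's body (76 mm by 85 mm) begins 54 mm behind the grasp point. The pads swing forward as they close: fully open they stand 13 mm farther back than shut.
Start: joints at [-1.378, 0.286, 1.577, -0, 1.279, -0.15], TCP at [0.227, -0.636, 0.253] pointing down, gripper open.
Joint ranges: [-2.77, 2.77], [-0.9, 2.22], [0.21, 2.48], [-1.53, 4.67], [0.24, 2.81], [-2.84, 2.84]. Speed limits (rad/s): [2.79, 2.79, 3.14, 3.14, 3.14, 3.14].

### API

Orientations are given as a rotation vector (axis times angle).
In Python, from bench import ctrl gives the robot as it stands.
- The arm moves only by the tool send_rows, never from a script. Its argument "moves" is a list of rows, each a list of 7 numbers: the turn, a rotation vector about the world's x, y, z in rad, then the shift along the world's x, y, z in mm, then the gripper command: -1 is shut, 1 is fully open, values between are in proportion. In form: [[rx, ry, rz, x, y, z, grip], ...]. A call has exactly 10 rows; each row is the pose to reach, as a shift and turn from the pose measured when the call began; what a row does not reach only later rows make up. A row lasts 1/8 s, in which the tool goes at most 62.5 mm and 10.7 degrees, less where a joint would pass 70% of its speed; a pose out of reach is approached as far as the arm can. A call with a gripper value outside its range is refused whole. The fingers move at their own pace and stop on an object; "squeeze" is the grip in N (left out, the last holds). Time passes only in rows, so rows that repeat a pose let the fingers close, or fill a call up. It gives the time, the measured TCP pose, the force and the opening at its end, in the units of the state.
- ctrl.state(): the state, without advancing time (a new reading comes with each control period).
- ctrl.snapshot(name): name is "scene" or "top" or "wrist"; returns a dict with "frame" (400x640x3 uint8, red, green, blue), "depth" (400x640 float32, m along the optical axis (not along the pixel's ray), 0 where there is no reading), "fx", "fy", "cx", "cy" (pixels), "xyz" and "attitude" of the camera in the world; the wrist camera has in their place "T_tool_cam" (4x4, takes a point from camera to tool coordinates, whose origin is the TCP and whose axes are the flange's). Camera axes: x right, y down, z forward; pixel columns grow to the right and rows downward; lengths in m; the calibration is good to about 2 mm. A picture is of the moment at which its call begins: read the wrist's pose just before it.
- ctrl.close_job(): hands the job in, once; it reports no verdict.
The state is a dict: "t": time; "joint_positions": joint angles; "dq": joint speeds; "tau": joint torques, N m; "position": TCP position; "orientation": TCP orientation; "wrist_force": force on the tool from outside, world axes, zero at the start; "wrist_torque": the same for the moment, N m; "width": finger opening in m.
Only numpy, scipy, OpenCV 4.12 (cv2) and the standard library are available. Lean on these libraries where they do the work, as an engineer would, in place of code of your own. Each camera call takes 0.05 s, during which the arm holds its last target. There are 200 camera calls.

## Working session

There is one attempt and no reset: what is moved stays moved. The work goes in short steps, Python scripts to look and compute and a tool call to move; the robot and the scene stay as the last step left them, time stands still between calls to the robot, and variables do not carry over. Pictures are saved under pics/ and viewed, about 8 in all and at most 12, crops included, and the job is handed in when it is done.

Besides the shell and the picture viewer there is one more tool, called after "Request:" in YAML: its name, and indented under it one key for each argument. send_rows: Moves the arm, as the interface text tells. Its arguments: {"type":"object","properties":{"moves":{"type":"array"},"squeeze":{"type":"number"}},"required":["moves"]}

```bash
mkdir -p pics; cat > h.py <<'E'
import numpy as np, cv2, pickle
from scipy.spatial.transform import Rotation as R
from bench import ctrl
def snap(n,f):
    st=ctrl.state(); s=ctrl.snapshot(n); s['st']=st
    pickle.dump(s,open(f'pics/{f}.pkl','wb')); cv2.imwrite(f'pics/{f}.png',s['frame'][:,:,::-1]); return s
def load(f): return pickle.load(open(f'pics/{f}.pkl','rb'))
def rot(a):
    a=np.array(a,float)
    return a if a.shape==(3,3) else (R.from_rotvec(a).as_matrix() if a.size==3 else R.from_quat(a).as_matrix())
def campose(s):
    if 'T_tool_cam' in s:
        T=np.eye(4);T[:3,:3]=rot(s['st']['orientation']);T[:3,3]=s['st']['position'];T=T@s['T_tool_cam'];return T[:3,:3],T[:3,3]
    return rot(s['attitude']),np.array(s['xyz'])
def cloud(s):
    v,u=np.mgrid[:400,:640];d=s['depth'];r,t=campose(s)
    p=np.stack([(u-s['cx'])/s['fx']*d,(v-s['cy'])/s['fy']*d,d],-1)
    return p@r.T+t
def onz(s,u,v,z):
    r,t=campose(s);q=r@np.array([(u-s['cx'])/s['fx'],(v-s['cy'])/s['fy'],1]);return t+q*(z-t[2])/q[2]
E
python3 - <<'E'
from h import *
a=snap('top','top0');b=snap('scene','sc0')
print(ctrl.state(),ctrl.tip_extent)
for s in(a,b):print(s['xyz'],s['attitude'],s['fx'])
E
```

```text
{'t': 0.1, 'joint_positions': array([-1.37797774e+00,  2.87140796e-01,  1.57802346e+00, -3.54814166e-05,
        1.27857376e+00, -1.49976035e-01]), 'dq': array([-0.00140015, -0.00033772, -0.00219861, -0.00131946,  0.00058404,
       -0.00045778]), 'tau': array([ 6.47109719e-04, -4.07297122e+01, -2.93699509e+01, -1.53579590e-04,
        3.44018648e-03,  1.26824546e-05]), 'position': array([ 0.22681265, -0.63518043,  0.25204681]), 'orientation': array([-3.09344470e+00, -5.35478166e-01,  1.25438621e-04]), 'wrist_force': array([ 0.5919361 ,  0.38726729, -0.51312129]), 'wrist_torque': array([0.03299934, 0.01648721, 0.04043459]), 'width': 0.08543956321553854} 0.022
[ 0.35627754 -0.00889211  1.34665813] [-2.14866109  2.12959244 -0.18080328] 442.9396664407591
[ 1.50067445 -0.13910992  1.05853694] [-1.8975568  -1.59826694  0.66966551] 415.03414813514667
```

View pics/top0.png

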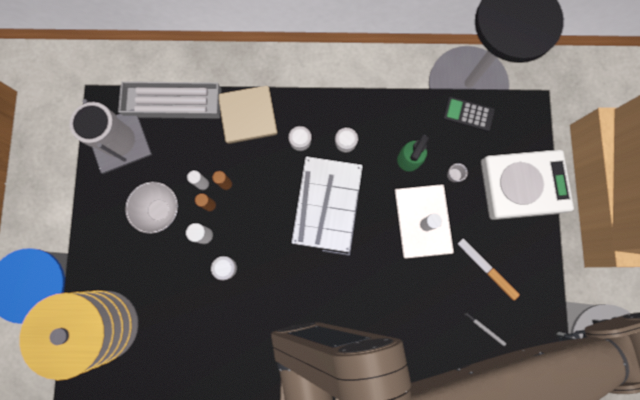

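View pics/sc0.png

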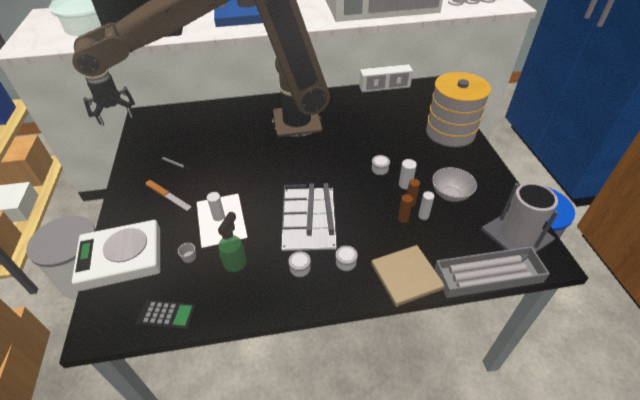

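The overview pictures show these things that could be taken for the wanted cylinder (top-image pixels):
- Aluminium cylinder on the sheet at (432,222). This is my choice, since it stands on the paper.
- Aluminium cylinders at the left: (198,181) and (200,233).
- Brown look-alikes: (222,180) and (205,202).
- Cup: (457,172).

The gauge is at (328,205). I'll check the choice in one close crop.

```bash
python3 - <<'E'
from h import *
s=load('top0');c=s['frame'][145:265,285:470,::-1]
cv2.imwrite('pics/crop1.png',cv2.resize(c,None,fx=4.3,fy=4.3,interpolation=cv2.INTER_CUBIC))
P=cloud(s)
sub=P[205:250,405:450].reshape(-1,3);m=(sub[:,2]>.09)&(sub[:,2]<.115);print('cyl top',m.sum(),sub[m].mean(0),np.ptp(sub[m],0))
sub=P[205:250,405:450];m=(sub[...,2]>.03)&(sub[...,2]<.115);print('all',sub[m].mean(0))
g=P[155:260,285:370].reshape(-1,3)
print(np.histogram(g[:,2],bins=np.arange(-.01,.06,.005)))
E
```

```text
cyl top 185 [ 0.50995482 -0.33671649  0.09971263] [0.04250477 0.04303026 0.01787459]
all [ 0.50805139 -0.33246376  0.08753625]
(array([ 126, 1744, 1961, 1974, 1920,  280,   97,   12,   30,  342,  374,
         29,    0]), array([-0.01 , -0.005,  0.   ,  0.005,  0.01 ,  0.015,  0.02 ,  0.025,
        0.03 ,  0.035,  0.04 ,  0.045,  0.05 ,  0.055]))
```

View pics/crop1.png

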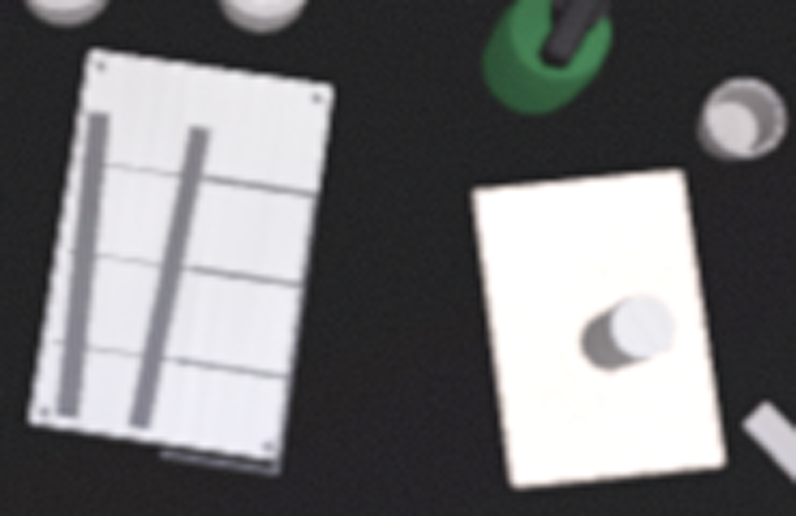

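```bash
python3 - <<'E'
from h import *
s=load('top0')
px=np.array([(90,50),(333,88),(30,422),(280,458)])/4.3+[285,145]-0.38
L=np.array([(-135,-50),(-135,125),(135,-50),(135,125)])/1e3
W=np.array([onz(s,*p,.01) for p in px])
# rigid fit
a=L-L.mean(0);b=W[:,:2]-W[:,:2].mean(0)
th=np.arctan2((a[:,0]*b[:,1]-a[:,1]*b[:,0]).sum(),(a*b).sum())
c,sn=np.cos(th),np.sin(th);M=np.array([[c,-sn],[sn,c]]);o=W[:,:2].mean(0)-M@L.mean(0)
print('th',th,'o',o,'res mm',(W[:,:2]-(L@M.T+o))*1e3)
for n,l in dict(mouth=(-85,0),end=(129,0),b1=(-21,84),b2=(45,84),b3=(111,84)).items():
    q=M@np.array(l)/1e3+o;print(n,q,np.hypot(*q))
q=np.array([(640,330)])/4.3+[285,145]-.38;print('cyl top',onz(s,*q[0],.1)); print('foot edge',onz(s,(598)/4.3+285,(345)/4.3+145,.0))
Rt=rot(ctrl.state()['orientation']);print(Rt)
# fences & spray by depth
P=cloud(s);g=P[165:255,285:370].reshape(-1,3);m=g[:,2]>.03;f=(g[m][:,:2]-o)@M*1e3
for k in(-60,0,60,110):
  y=f[abs(f[:,0]-k)<12][:,1];print(k,y[y<0].mean(),y[y>0].mean(),y.min(),y.max())
g=P[125:175,390:435].reshape(-1,3);m=(g[:,2]>.05)&(g[:,2]<.25);print('spray',g[m].min(0),g[m].max(0),np.median(g[m],0))
E
```

```text
th 2.9989659633536063 o [0.5767719  0.00252834] res mm [[ 0.88628065  1.15121815]
 [-0.71411414 -1.28302212]
 [-0.7439814   0.99018516]
 [ 0.57181489 -0.85838119]]
mouth [ 0.66090881 -0.00955386] 0.6609778606682166
end [0.44908176 0.02086487] 0.4495661992728914
b1 [ 0.5856186  -0.08360374] 0.5915561930001909
b2 [ 0.52028876 -0.07422226] 0.5255562181866301
b3 [ 0.45495892 -0.06484078] 0.4595562506074599
cyl top [ 0.50734739 -0.33426694  0.1       ]
foot edge [ 0.50729338 -0.33121339  0.        ]
[[ 9.41815632e-01  3.36129616e-01 -4.44453409e-04]
 [ 3.36129787e-01 -9.41813336e-01  2.09908668e-03]
 [ 2.86973052e-04 -2.12634668e-03 -9.99997698e-01]]
-60 -34.37603653149498 35.70719094715663 -41.779322704018924 44.13042374129657
0 -30.988004704304178 32.64123957033338 -39.229320502728896 40.77533558113049
60 -27.855053920119804 29.088702454460062 -35.785961908338635 37.454853272641465
110 -25.232236138886382 26.902527566299636 -32.69088021604362 34.6195059940147
spray [ 0.66621854 -0.32081356  0.05035552] [ 0.74395882 -0.24947622  0.19279303] [ 0.69934231 -0.27499141  0.11067226]
```

Request:
send_rows:
  moves:
    - [0,0,0.13,30,32,0,1]
    - [0,0,0.27,68,73,0,1]
    - [0,0,0.42,108,116,0,1]
    - [0,0,0.57,148,159,0,1]
    - [0,0,0.72,188,202,0,1]
    - [0,0,0.86,226,242,0,1]
    - [0,0,0.98,255,273,0,1]
    - [0,0,1.06,275,294,0,1]
    - [0,0,1.086,281,301,0,1]
    - [0,0,1.086,281,301,0,1]
  squeeze: 25

```text
t: 1.35
position: [0.5076, -0.3341, 0.2516]
orientation: [-2.372, -2.056, 0.003]
wrist_force: [-0.4, -0.3, -0.3]
width: 0.0852
```

```bash
python3 - <<'E'
from h import *
s=snap('wrist','w1');st=s['st'];print(st['position'],rot(st['orientation'])[:,1],st['joint_positions'])
P=cloud(s);m=(abs(P[...,2]-.1)<.006)&(np.hypot(P[...,0]-.508,P[...,1]+.334)<.05)
v,u=np.nonzero(m);print(m.sum(),P[m].mean(0),np.ptp(P[m],0),u.min(),u.max(),v.min(),v.max())
if m.sum()>10:print(cv2.minEnclosingCircle(P[m][:,:2].astype(np.float32)))
E
```

```text
[ 0.50761062 -0.3340941   0.25162668] [ 0.98991204 -0.14165114 -0.00301823] [-7.48373518e-01  1.42802498e-01  1.74840634e+00 -1.48427076e-03
  1.25307928e+00 -6.05777537e-01]
1419 [ 0.50715516 -0.33500236  0.10056152] [0.04270691 0.04259389 0.00865362] 299 341 170 212
((0.5068848133087158, -0.3358990252017975), 0.02150517888367176)
```

View pics/w1.png

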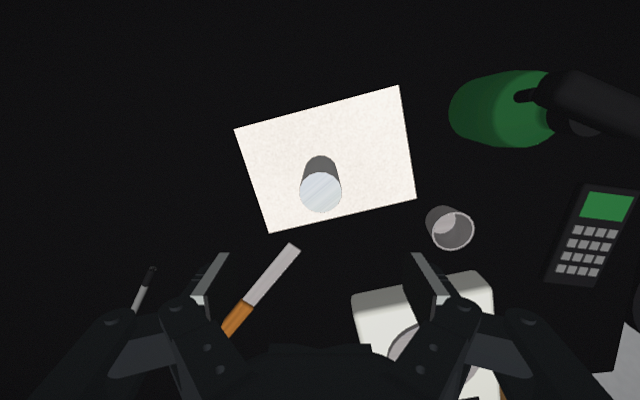

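The wrist view confirms the choice. A single aluminium cylinder stands on the white sheet, its top at pixel (320,192), about 43 mm across and centred at (0.507, -0.335). The knife at (260,290), the cup at (450,228) and the spray at (510,110) are well clear.

Request:
send_rows:
  moves:
    - [0,0,0,-0.5,-1,-30,1]
    - [0,0,0,-0.5,-1,-80,1]
    - [0,0,0,-0.5,-1,-130,1]
    - [0,0,0,-0.5,-1,-165,1]
    - [0,0,0,-0.5,-1,-179,1]
    - [0,0,0,-0.5,-1,-179,1]
    - [0,0,0,-0.5,-1,-179,-1]
    - [0,0,0,-0.5,-1,-179,-1]
    - [0,0,0,-0.5,-1,-179,-1]
    - [0,0,0,-0.5,-1,-179,-1]
  squeeze: 40

```text
t: 2.65
position: [0.5075, -0.3364, 0.0746]
orientation: [2.374, 2.057, -0.003]
wrist_force: [-1.5, 0.2, 6.6]
width: 0.0418
```

Request:
send_rows:
  moves:
    - [0,0,0,0,0,10,-1]
    - [0,0,0,0,0,45,-1]
    - [0,0,0,0,15,80,-1]
    - [0,0,0,5,55,90,-1]
    - [0,0,0,20,105,90,-1]
    - [0,0,0,45,155,90,-1]
    - [0,0,0,75,205,90,-1]
    - [0,0,0,110,250,90,-1]
    - [0,0,0,145,290,90,-1]
    - [0,0,0,165,315,90,-1]

```text
t: 3.9
position: [0.673, -0.0187, 0.1636]
orientation: [-2.371, -2.059, 0.004]
wrist_force: [0.6, -0.6, -2.8]
width: 0.0425
```

```bash
python3 - <<'E'
from h import *
st=ctrl.state();print(st['position'],rot(st['orientation'])[:,1:],st['joint_positions'])
E
```

```text
[ 0.67296959 -0.01871839  0.16359774] [[ 9.90100649e-01 -2.70098113e-03]
 [-1.40335374e-01 -6.29764983e-04]
 [-2.58587481e-03 -9.99996154e-01]] [-1.77873948e-01  3.63579173e-01  1.64909551e+00 -1.21291662e-03
  1.13146520e+00 -3.65573449e-02]
```

```bash
python3 - <<'E'
from h import *
s=snap('wrist','w2');P=cloud(s)
t=snap('top','top2')
th=2.999;M=np.array([[np.cos(th),-np.sin(th)],[np.sin(th),np.cos(th)]]);o=np.array([.5768,.0025])
for n,q in(('w',P),('t',cloud(t))):
  f=(q[...,:2]-o)@M*1e3;m=(abs(q[...,2]-.04)<.006)&(abs(f[...,1])<60)&(abs(f[...,0])<135);g=f[m]
  for k in range(-75,130,25):
    y=g[abs(g[:,0]-k)<10][:,1]
    if len(y)>20:print(n,k,len(y),y[y<0].mean(),y[y>0].mean(),np.percentile(y[y<0],97),np.percentile(y[y>0],3))
E
```

```text
w -75 448 -37.02700506416921 31.244487618055874 -29.306911379111888 26.542819109939188
w -50 865 -35.89784122213146 32.73829580249214 -28.199362692093732 25.714207795693557
w -25 862 -34.43845305704117 31.584977549306277 -26.523770230430568 24.378100582870555
w 0 861 -33.13637510728499 30.217969655328424 -25.370948906625763 23.201832868365194
w 25 867 -31.77294491453399 28.915640805309263 -23.783513103569742 21.766500527644006
w 50 864 -30.44936931974472 27.6514434969242 -22.662550756234964 20.540617935886278
w 75 864 -29.022578028102792 26.38457625008963 -20.99157826886907 19.273394158527967
w 100 859 -27.59605282720243 25.108462386025792 -19.811105721702614 17.95647939871966
w 125 757 -26.390459369603036 23.954818972717792 -18.223301784556416 16.841131210393854
```

View pics/w2.png

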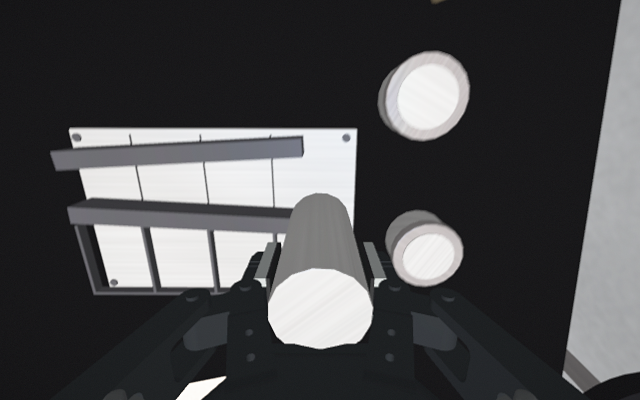

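The view shows the cylinder upright in the jaws (top at pixel (320,308)), with the slot running left from (300,180) to (70,190). I'll compare the cylinder's own line with the slot's in this same picture.

```bash
python3 - <<'E'
from h import *
s=load('w2');P=cloud(s)
th=2.999;M=np.array([[np.cos(th),-np.sin(th)],[np.sin(th),np.cos(th)]]);o=np.array([.5768,.0025])
m=np.zeros((400,640),bool);m[265:350,266:374]=1
m&=abs(P[...,2]-.189)<.006
g=((P[m][:,:2]-o)@M*1e3).astype(np.float32);print(m.sum(),np.median(P[m][:,2]),cv2.minEnclosingCircle(g),g.mean(0),(s['st']['position'][:2]-o)@M*1e3)
E
```

```text
7317 0.18965462237054703 ((-98.11631774902344, 7.960448741912842), 22.684526443481445) [-98.13706     3.8717966] [-98.2089006    7.33638533]
```

Request:
send_rows:
  moves:
    - [0,0,0,8,7,0,-1]
    - [0,0,0,8,7,-15,-1]
    - [0,0,0,8,7,-35,-1]
    - [0,0,0,8,7,-55,-1]
    - [0,0,0,8,7,-68,-1]
    - [0,0,0,8,7,-74,-1]
    - [0,0,0,8,7,-77,-1]
    - [0,0,0,8,7,-79,-1]
    - [0,0,0,8,7,-79.5,-1]
    - [0,0,0,8,7,-79.5,-1]

```text
t: 5.25
position: [0.6817, -0.011, 0.0847]
orientation: [-2.37, -2.061, 0.001]
wrist_force: [-0.3, 0.9, -3.6]
width: 0.0423
```

Request:
send_rows:
  moves:
    - [0,0,0,0,0,-1,-1]
    - [0,0,0,0,0,-1.5,-1]
    - [0,0,0,0,0,-1.5,-1]
    - [0,0,0,0,0,-1.5,0.2]
    - [0,0,0,0,0,-1.5,0.2]
    - [0,0,0,0,0,-1.5,0.2]
    - [0,0,0,0,0,-1.5,-1]
    - [0,0,0,0,0,-1.5,-1]
    - [0,0,0,0,0,-1.5,-1]
    - [0,0,0,0,0,-1.5,-1]
  squeeze: 30

```text
t: 6.5
position: [0.6818, -0.0111, 0.0833]
orientation: [-2.37, -2.062, 0.001]
wrist_force: [0.3, 0.5, -0.6]
width: 0.0428
```

Request:
send_rows:
  moves:
    - [0,0,0,-8,1.1,0,-1]
    - [0,0,0,-20,2.8,0,-1]
    - [0,0,0,-35,4.9,0,-1]
    - [0,0,0,-50,7,0,-1]
    - [0,0,0,-65,9.1,0,-1]
    - [0,0,0,-80,11.2,0,-1]
    - [0,0,0,-95,13.3,0,-1]
    - [0,0,0,-108,15.1,0,-1]
    - [0,0,0,-116,16.2,0,-1]
    - [0,0,0,-119,16.6,0,-1]

```text
t: 7.75
position: [0.5622, 0.0057, 0.0832]
orientation: [-2.37, -2.062, 0.001]
wrist_force: [1.5, 0.9, -2.2]
width: 0.0424
```

Request:
send_rows:
  moves:
    - [0,0,0,-3,0.4,0,-1]
    - [0,0,0,-6,0.8,0,-1]
    - [0,0,0,-9,1.2,0,-1]
    - [0,0,0,-12,1.7,0,-1]
    - [0,0,0,-14,2,0,-1]
    - [0,0,0,-16,2.3,0,-1]
    - [0,0,0,-18,2.5,0,-1]
    - [0,0,0,-20,2.8,0,-1]
    - [0,0,0,-22,3.1,0,-1]
    - [0,0,0,-22,3.1,0,-1]

```text
t: 9.0
position: [0.5399, 0.0088, 0.0832]
orientation: [-2.37, -2.061, 0.001]
wrist_force: [-0.0, -0.0, -1.0]
width: 0.0426
```

Request:
send_rows:
  moves:
    - [0,0,0,-1,0.1,0,-1]
    - [0,0,0,-2,0.3,0,-1]
    - [0,0,0,-3,0.4,0,-1]
    - [0,0,0,-4,0.6,0,-1]
    - [0,0,0,-5,0.7,0,-1]
    - [0,0,0,-6,0.8,0,-1]
    - [0,0,0,-7,1,0,-1]
    - [0,0,0,-8,1.1,0,-1]
    - [0,0,0,-8,1.1,0,-1]
    - [0,0,0,-8,1.1,0,-1]

```text
t: 10.25
position: [0.5319, 0.0098, 0.0832]
orientation: [-2.37, -2.062, 0.002]
wrist_force: [2.1, -1.8, -1.6]
width: 0.0425
```

Contact is just beginning at x of about 45.5 in the gauge frame. I'll push on in small steps.

Request:
send_rows:
  moves:
    - [0,0,0,-0.5,0.1,0,-1]
    - [0,0,0,-1,0.1,0,-1]
    - [0,0,0,-1.5,0.2,0,-1]
    - [0,0,0,-2,0.3,0,-1]
    - [0,0,0,-2.5,0.4,0,-1]
    - [0,0,0,-3,0.4,0,-1]
    - [0,0,0,-3.5,0.5,0,-1]
    - [0,0,0,-4,0.6,0,-1]
    - [0,0,0,-4,0.6,0,-1]
    - [0,0,0,-4,0.6,0,-1]

```text
t: 11.5
position: [0.5286, 0.0102, 0.0833]
orientation: [2.369, 2.061, 0.0]
wrist_force: [5.1, -2.6, -5.0]
width: 0.0419
```

Request:
send_rows:
  moves:
    - [0,0,0,-1,0.1,0,-1]
    - [0,0,0,-2,0.3,0,-1]
    - [0,0,0,-3,0.4,0,-1]
    - [0,0,0,-4,0.6,0,-1]
    - [0,0,0,-4.5,0.6,0,-1]
    - [0,0,0,-5,0.7,0,-1]
    - [0,0,0,-5,0.7,0,-1]
    - [0,0,0,-5,0.7,0,-1]
    - [0,0,0,-5,0.7,0,-1]
    - [0,0,0,-5,0.7,0,-1]

```text
t: 12.75
position: [0.5269, 0.0103, 0.0837]
orientation: [2.364, 2.055, 0.012]
wrist_force: [11.3, -3.3, -10.8]
width: 0.0422
```

```bash
python3 - <<'E'
from h import *
s=snap('wrist','w3');print({k:s['st'][k] for k in('t','position','orientation','wrist_force','wrist_torque','width')})
E
```

```text
{'t': 12.75, 'position': array([0.5268836 , 0.01030946, 0.08368265]), 'orientation': array([2.36393536, 2.05508984, 0.01168875]), 'wrist_force': array([ 11.29932942,  -3.25082082, -10.82237806]), 'wrist_torque': array([-0.65969352, -2.36146325, -0.00879786]), 'width': 0.042243193301494425}
```

View pics/w3.png

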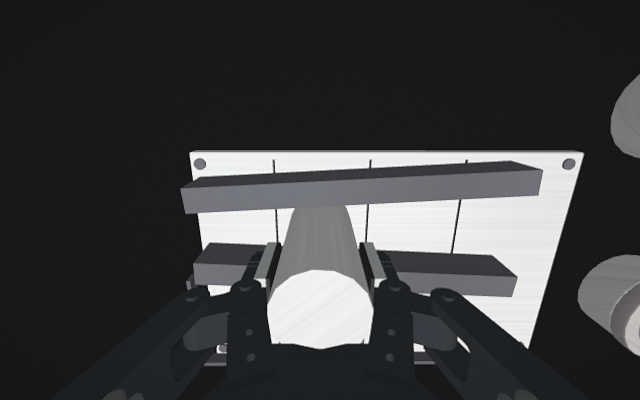

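The cylinder is wedged: it advanced only 1.7 of the 5 mm commanded, at about 12 N. It stands between the 2nd and 3rd floor lines (pixels (275,190) and (368,190)), which is the middle bay, bay 2. That agrees with the 43 mm width and gauge x of about 50. I'll work out the tilt correction and then lift.

```bash
python3 - <<'E'
from h import *
a=R.from_rotvec(ctrl.state()['orientation']);y=np.array([.9899,-.1418,0]);z=np.array([0,0,-1]);x=np.cross(y,z)
b=R.from_matrix(np.stack([x,y,z],1));print((b*a.inv()).as_rotvec())
E
```

```text
[ 0.00209039  0.0117486  -0.00275721]
```

Request:
send_rows:
  moves:
    - [0.002,0.012,-0.003,2,-0.3,0,-1]
    - [0.002,0.012,-0.003,3,-0.4,0,-1]
    - [0.002,0.012,-0.003,3,-0.4,2,-1]
    - [0.002,0.012,-0.003,3,-0.4,6,-1]
    - [0.002,0.012,-0.003,3,-0.4,14,-1]
    - [0.002,0.012,-0.003,3,-0.4,28,-1]
    - [0.002,0.012,-0.003,3,-0.4,45,-1]
    - [0.002,0.012,-0.003,3,-0.4,60,-1]
    - [0.002,0.012,-0.003,3,-0.4,65,-1]
    - [0.002,0.012,-0.003,3,-0.4,65,-1]
  squeeze: 80

```text
t: 14.05
position: [0.5313, 0.01, 0.1511]
orientation: [2.372, 2.056, 0.004]
wrist_force: [0.6, -0.6, -4.4]
width: 0.0412
```

```bash
python3 - <<'E'
from h import *
s=snap('wrist','w4');print({k:s['st'][k] for k in('t','position','orientation','wrist_force','width')})
o=np.array([.5768,.0025]);th=2.999;M=np.array([[np.cos(th),-np.sin(th)],[np.sin(th),np.cos(th)]])
p=s['st']['position'][:2];print((p-o)@M*1e3, (o+M@[.045,.0834]-p)*1e3)
P=cloud(s);m=np.zeros((400,640),bool);m[260:350,260:380]=1;print('top z',np.median(P[m][P[m][:,2]>.13][:,2]))
E
```

```text
{'t': 14.05, 'position': array([0.53126759, 0.00995747, 0.15112026]), 'orientation': array([2.37157074, 2.05575699, 0.00447036]), 'wrist_force': array([ 0.61851586, -0.62435872, -4.41927421]), 'width': 0.04124860662688696}
[46.13007611 -0.91117219] [-10.86284793 -83.61608316]
top z 0.1783891076924357
```

View pics/w4.png

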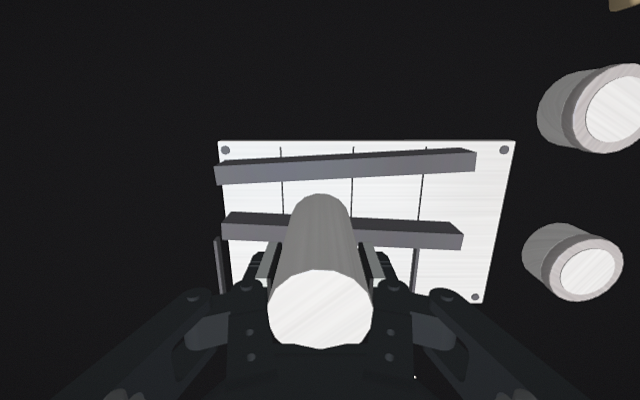

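Lifted and upright: the cylinder's top is at pixel (320,308), z 0.178, so its foot is at 0.078. The bays are below. I'll move over bay 2 and lower.

Request:
send_rows:
  moves:
    - [0,0,0,-1,-10,0,-1]
    - [0,0,0,-3,-28,0,-1]
    - [0,0,0,-7,-52,0,-1]
    - [0,0,0,-10,-74,0,-1]
    - [0,0,0,-11,-83,0,-1]
    - [0,0,0,-11,-84,-10,-1]
    - [0,0,0,-11,-84,-25,-1]
    - [0,0,0,-11,-84,-40,-1]
    - [0,0,0,-11,-84,-48,-1]
    - [0,0,0,-11,-84,-48,-1]

```text
t: 15.35
position: [0.5189, -0.0734, 0.1008]
orientation: [-2.373, -2.058, -0.0]
wrist_force: [-0.3, 0.3, -3.3]
width: 0.0416
```

```bash
python3 - <<'E'
from h import *
s=snap('top','t5');st=s['st'];print({k:st[k] for k in('t','position','orientation','wrist_force','width')})
o=np.array([.5768,.0025]);th=2.999;M=np.array([[np.cos(th),-np.sin(th)],[np.sin(th),np.cos(th)]])
print((st['position'][:2]-o)@M*1e3)
s=snap('scene','s5');c=s['frame'][165:265,240:380,::-1];cv2.imwrite('pics/crop5.png',cv2.resize(c,None,fx=5,fy=5,interpolation=cv2.INTER_CUBIC))
E
```

```text
{'t': 15.35, 'position': array([ 0.51891617, -0.07341932,  0.10081123]), 'orientation': array([-2.37282889e+00, -2.05801991e+00, -4.75362506e-04]), 'wrist_force': array([-0.27053212,  0.26647123, -3.2752496 ]), 'width': 0.041570623897872715}
[46.50746637 83.37467312]
```

View pics/crop5.png

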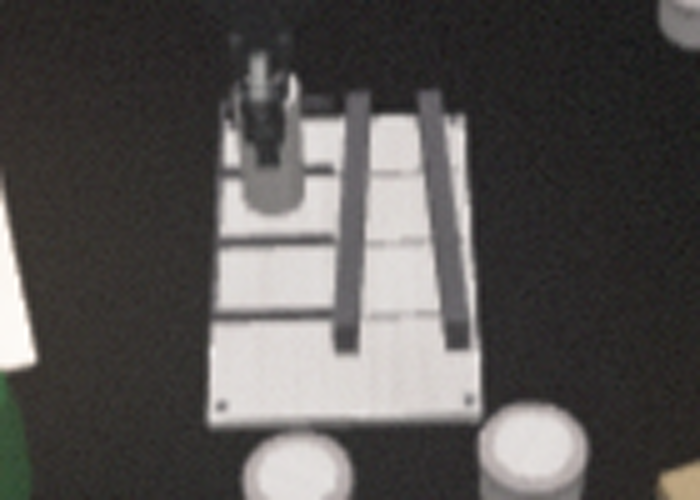

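The crop shows the cylinder over bay 2: its foot at (272,205) is between the ridges at y=170 and y=240. I'll lower it, release and go up.

Request:
send_rows:
  moves:
    - [0,0,0,0,0,-6,-1]
    - [0,0,0,0,0,-11,-1]
    - [0,0,0,0,0,-14,-1]
    - [0,0,0,0,0,-16,-1]
    - [0,0,0,0,0,-17,-1]
    - [0,0,0,0,0,-17.5,-1]
    - [0,0,0,0,0,-18,-1]
    - [0,0,0,0,0,-18,-1]
    - [0,0,0,0,0,-18,-1]
    - [0,0,0,0,0,-18,-1]

```text
t: 16.7
position: [0.5199, -0.0739, 0.0843]
orientation: [2.372, 2.057, 0.003]
wrist_force: [-0.3, 0.5, -2.9]
width: 0.0415
```

Request:
send_rows:
  moves:
    - [0,0,0,0,0,-0.5,-1]
    - [0,0,0,0,0,-1,-1]
    - [0,0,0,0,0,-1.5,-1]
    - [0,0,0,0,0,-1.5,-1]
    - [0,0,0,0,0,-1.5,-0.5]
    - [0,0,0,0,0,-1.5,0.2]
    - [0,0,0,0,0,-1.5,0.6]
    - [0,0,0,0,0,-1.5,1]
    - [0,0,0,0,0,-1.5,1]
    - [0,0,0,0,0,-1.5,1]

```text
t: 17.95
position: [0.52, -0.0739, 0.0828]
orientation: [2.372, 2.057, 0.003]
wrist_force: [0.3, 0.1, -0.1]
width: 0.0853
```

Request:
send_rows:
  moves:
    - [0,0,0,0,0,5,1]
    - [0,0,0,0,0,20,1]
    - [0,0,0,0,0,45,1]
    - [0,0,0,0,0,80,1]
    - [0,0,0,0,0,120,1]
    - [0,0,0,20,-30,150,1]
    - [0,0,0,40,-70,160,1]
    - [0,0,0,50,-110,160,1]
    - [0,0,0,50,-140,160,1]
    - [0,0,0,50,-140,160,1]

```text
t: 19.2
position: [0.57, -0.2158, 0.244]
orientation: [2.374, 2.052, 0.004]
wrist_force: [0.3, 0.5, 0.7]
width: 0.0854
```

```bash
python3 - <<'E'
from h import *
st=ctrl.state();print(st['t'],st['position'],st['wrist_force'],st['width'])
s=snap('scene','s6');P=cloud(s)
o=np.array([.5768,.0025]);th=2.999;M=np.array([[np.cos(th),-np.sin(th)],[np.sin(th),np.cos(th)]])
f=(P[...,:2]-o)@M*1e3
m=(P[...,2]>.102)&(P[...,2]<.118)&(abs(f[...,0]-45)<40)&(abs(f[...,1]-84)<40);print('cyl top gauge',m.sum(),cv2.minEnclosingCircle(f[m].astype(np.float32)),np.median(P[m][:,2]))
c=s['frame'][100:320,130:480,::-1];cv2.imwrite('pics/crop6.png',cv2.resize(c,None,fx=2.2,fy=2.2,interpolation=cv2.INTER_CUBIC))
E
```

```text
19.2 [ 0.5700341  -0.21582141  0.24398388] [0.29038043 0.5374288  0.69150199] 0.08536395717559435
cyl top gauge 120 ((43.945884704589844, 80.8908462524414), 23.60475730895996) 0.10959412037257765
```

View pics/crop6.png

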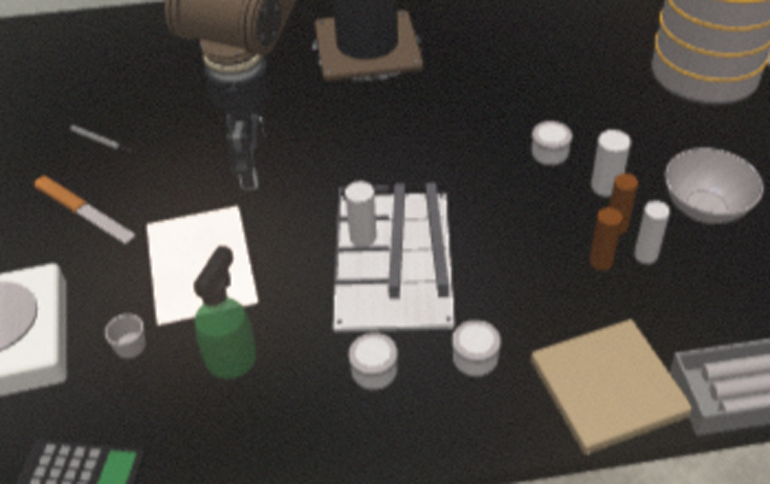

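The cylinder stands upright in the middle bay at (361,215). Its top is at z 0.110 and gauge position (44, 81), against bay 2's (45, 84). Everything else is where it was, and the gripper is clear.

```bash
python3 -c "
from bench import ctrl
print(ctrl.close_job())"
```

```text
the job is handed in; nothing more can be done
None
```

The cylinder from the paper sheet is now standing upright in bay 2, and the job was handed in at about 19 s of the allowed 45 s.

- **Gauging:** I set the cylinder down on the bare plate before the slot's mouth and slid it in. It wedged about 135 mm from the mouth at about 12 N, between the floor lines of the middle bay. The gripper's reading of about 42.5 mm agrees with the 43 mm cylinder, so bay 2 was the right one.
- **Last checks:** The cylinder's top is at z = 0.110 m, which is correct for standing on the plate. Its position in the gauge frame is about (44, 81) mm, against the bay centre at (45, 84), so it is inside the bay. The gripper is open, well clear and touching nothing. By eye, the other two cylinders and the rest of the bench are where they were.
- **Disagreements:** The top and wrist cameras differed by about 2 mm on the slot's middle line, which is within calibration, and the wedged position came out between the two. No check failed.

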